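# Snap the right cap onto the lemon bottle and keep it pressed

### The job

Pick up the one green snap cap on the pastry board that fits the neck of the open yellow bottle, push it straight down onto the neck until it clicks over the ridge, and keep pressing after the force drops so that it is fully home and level. Finish while still holding the cap firmly pressed down with the fingers; do not let go. Keep the bottle standing about where it is, and leave the other two caps and everything else on the table alone.

Things in the scene. Friction and masses are not known exactly. Their poses are not given: they have to be found in the camera images.
- cap_small: small green snap cap, 38 mm outside diameter, 26 mm tall, 27 mm mouth: too small for the bottle's neck. Open side down on the board. Origin: centre of the open edge (underside), z up through the closed top. 20 g.
- cap_medium: medium green snap cap, the one that fits: 48 mm outside diameter, 26 mm tall, closed flat top 6 mm thick, open underside 20 mm deep, 42 mm bore with an inner lip at the open edge leaving a 37 mm mouth. Open side down on the board; the three caps swap places and differ only in width. Origin: centre of the open edge (underside), z up through the top. 20 g, any yaw fits.
- cap_large: large green snap cap, 58 mm outside diameter, 26 mm tall, 47 mm mouth: too wide, would sit loose on the neck without a click. Open side down on the board. Origin: centre of the open edge (underside), z up through the closed top. 20 g.
- board: light wooden pastry board, fixed, 220 x 320 x 18 mm (x, y, z), origin at the centre of its underside; the three caps lie in a row along its y axis, about 100 mm apart, up to 30 mm off its middle line. It may be on the robot's left or right.
- bottle: open yellow squeeze bottle with white and green label, loose on the table, 0.55 to 0.85 kg. Body 84 mm in diameter up to 95 mm, shoulder, then a neck 34 mm in diameter from 117 mm up to the rim at 140 mm, with a springy rounded snap ridge 41 mm in diameter round it at 128 mm (heights above its base). Origin: centre of its underside, z up the neck.
- neck_top (a point): centre of the bottle's rim, 140 mm above its base. Going down, the cap's lip meets the ridge with the open edge 10 mm below this rim; resistance grows to about 8 to 14 N in the next 3 to 4 mm, drops as the lip passes the ridge, and the cap is home with the inside of its top on the rim, open edge 20 mm below the rim (hard stop).
- mug: dark blue mug, 80 mm diameter, 92 mm tall, on a round wooden coaster; bystander, origin at the centre of its underside
- jam_jar: dark red jam jar with black lid, 72 mm diameter, 100 mm tall; bystander, origin at the centre of its underside
Mind the look-alikes: they are no part of the job. What is shaped like the cap_medium but blue, orange or white is not meant.

How it is judged:
By the outcome, as a careful person would: the job done as asked, in the order asked, and still so for the second after the job is handed in, while the arm keeps its last pose, push and grip.
It also fails if it takes over 42 s, if anything falls off the work surface, if the arm or the gripper's body presses on something with over 40 N, if the wrist force passes 120 N, or if a joint passes its speed limit or range.

### The arm

A 6-joint arm with a two-finger parallel gripper is mounted at the origin on the work surface. World frame = base frame: x ahead of the robot, y to its left, z up, the work surface at z = 0. Lengths are in mm, angles in rad, forces in N, time in s.
With the tool pointing down it reaches from about 350 to 775 mm from the base axis. Payload 7.3 kg.
Tool frame: the origin (TCP) lies at the very end of the fingers, on their centre line; the grasp point (between the pads) lies 19 mm behind it; z points along the fingers, y is the line along which they close (so a half turn about z gives the same grasp; the last joint's range is limited). The gripper opens to 92 mm and grips with 3 to 60 N. Pads are 19 mm wide; open, the fingers measure 130 mm over their backs; the gripper's body (75 mm by 190 mm) begins 47 mm behind the grasp point.
Start: joints at [1.058, 0.342, 1.524, -0, 1.275, -0.146], TCP at [188.268, 490.102, 226.741] pointing down, gripper open.
Joint ranges: [-2.53, 2.53], [-0.77, 2.02], [0.04, 2.7], [-1, 4.14], [0.28, 2.66], [-3.11, 3.11]. Speed limits (rad/s): [2.57, 2.57, 3.14, 3.14, 3.14, 3.14].

### API

Orientations are given as [roll, pitch, yaw] about the fixed x, y, z axes, in that order (R = Rz(yaw) Ry(pitch) Rx(roll)).
In Python, from plant import * gives the robot as it stands.
- The arm moves only by the tool arm_command, never from a script. Its arguments are lists of equal length, an entry for each row: "gripper": the finger opening in mm, from 0 to 91.8; "dp": the shift along the tool's x, y, z in units of 25 mm (1.0 is 25 mm), a list of three; "twist": the turn about the tool's z in units of 5 degrees (1.0 is 5 degrees). A call has exactly 5 rows; each row shifts and turns the commanded pose from where the row before left it, along the tool's axes as they then stand; what a row does not reach is not made up. A row lasts 1/8 s, in which the tool goes at most 62.5 mm and 10.7 degrees, less where a joint would pass 70% of its speed; a pose out of reach is approached as far as the arm can. A call is refused whole if a number of a shift passes 1 or a number of a turn 1, either way. A call with a gripper value outside its range is refused whole. The fingers move at their own pace and stop on an object; the grip force is fixed at half the most. Time passes only in rows, so rows that do not move let the fingers close, or fill a call up. It gives the time, the measured TCP pose, the force, the opening and the grip force at its end, in the units of the state.
- get_obs(): the state, without advancing time (a new reading comes with each control period).
- capture(name): name is "side" or "top" or "wrist"; returns the picture (400x640x3 uint8, red, green, blue); there is no depth.
- get_calibration(name): a dict with "mtx" (3x3 intrinsics, pixels), "position" and "attitude" of the camera in the world; the wrist camera has in their place "mount" (4x4, takes a point from camera to tool coordinates, whose origin is the TCP and whose axes are the flange's). Camera axes: x right, y down, z forward; pixel columns grow to the right and rows downward; lengths in mm; the calibration is good to about 2 mm. A picture is of the moment at which its call begins: read the wrist's pose just before it. get_calibration takes no time and is no camera call.
- close_job(): hands the job in; it is judged then, once.
The state is a dict: "time": time; "joint_positions": joint angles; "dq": joint speeds; "tau": joint torques, N m; "tool_pos": TCP position; "tcp_rot": TCP orientation; "contact_force": force on the tool from outside, world axes, zero at the start; "moment": the same for the moment, N m; "grip_width": finger opening in mm; "finger_force": force on a finger pad.
Only numpy, scipy, OpenCV 4.12 (cv2) and the standard library are available. Lean on these libraries where they do the work, as an engineer would, in place of code of your own. Each camera call takes 0.05 s, during which the arm holds its last target. There are 200 camera calls.

## Working session

There is one attempt and no reset: what is moved stays moved. The work goes in short steps, Python scripts to look and compute and a tool call to move; the robot and the scene stay as the last step left them, time stands still between calls to the robot, and variables do not carry over. Pictures are saved under pics/ and viewed, at most 10 in all, crops included, and the job is handed in when it is done.

Besides the shell and the picture viewer there is one more tool, called after "Emit:" by a JSON object that holds its "name" and its "arguments". arm_command: Moves the arm, as the interface text tells. Its arguments: {"type":"object","properties":{"gripper":{"type":"array"},"dp":{"type":"array"},"twist":{"type":"array"}},"required":["gripper","dp","twist"]}

```bash
mkdir -p pics; python3 - <<'E'
from plant import *
import cv2
o=get_obs();print({k:o[k] for k in('time','tool_pos','tcp_rot','grip_width','contact_force')})
for n in('top','side'):
    cv2.imwrite(f'pics/{n}0.png',capture(n)[:,:,::-1]);print(n,get_calibration(n))
print(get_calibration('wrist'))
E
```

```text
{'time': 0.0, 'tool_pos': array([188.05414331, 489.7517264 , 226.04527211]), 'tcp_rot': array([-3.14008530e+00, -2.43084511e-04,  2.77482422e+00]), 'grip_width': 91.99613156568189, 'contact_force': array([-0.20074862,  0.4223879 , -0.50989326])}
top {'mtx': array([[424.29714864,   0.        , 319.5793197 ],
       [  0.        , 424.29714864, 203.86452047],
       [  0.        ,   0.        ,   1.        ]]), 'position': array([ 239.70143602,   19.62997751, 1329.00088839]), 'attitude': array([-2.92536341, -0.00447266, -1.58474417])}
side {'mtx': array([[496.44892112,   0.        , 318.10635021],
       [  0.        , 496.44892112, 205.00191308],
       [  0.        ,   0.        ,   1.        ]]), 'position': array([-275.26207495, -704.20926532, 1075.92767647]), 'attitude': array([-2.32071734,  0.00686466, -0.82113111])}
{'mtx': array([[330.1248242 ,   0.        , 316.31252296],
       [  0.        , 330.1248242 , 199.23950726],
       [  0.        ,   0.        ,   1.        ]]), 'mount': array([[-2.46134476e-04, -9.65894153e-01, -2.58937105e-01,
         6.93227405e+01],
       [ 9.99999783e-01, -3.96124151e-04,  5.27076172e-04,
         2.30269338e-01],
       [-6.11671034e-04, -2.58936919e-01,  9.65894041e-01,
        -1.58598462e+02],
       [ 0.00000000e+00,  0.00000000e+00,  0.00000000e+00,
         1.00000000e+00]])}
```

View pics/top0.png

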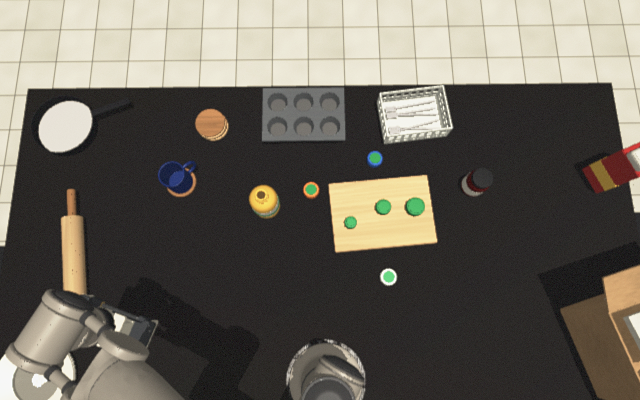

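View pics/side0.png

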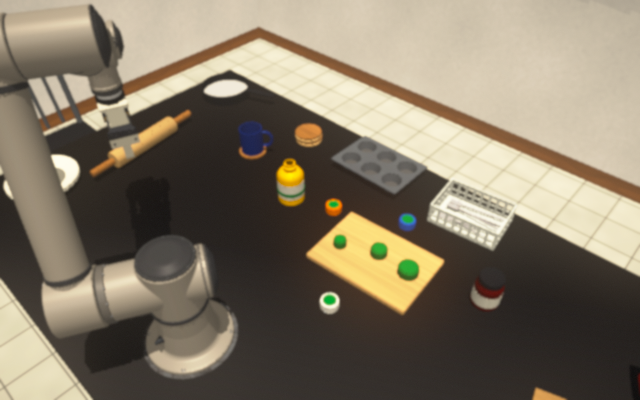

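Candidates in the top view are green caps at (350,222) small, (383,207) middle, (415,206) large, and look-alikes orange (311,190), blue (375,158) and white (389,277). By size I choose the middle cap at (383,207). I'll check it in a close crop.

```bash
cat > h.py <<'E'
from plant import *
import cv2, numpy as np
from scipy.spatial.transform import Rotation as R
def cam(n,o=None):
    c=get_calibration(n)
    if n!='wrist': return c['mtx'],R.from_euler('xyz',c['attitude']).as_matrix(),np.array(c['position'])
    o=o or get_obs(); T=R.from_euler('xyz',o['tcp_rot']).as_matrix(); M=c['mount']
    return c['mtx'],T@M[:3,:3],T@M[:3,3]+o['tool_pos']
def px2w(C,u,v,z):
    K,Rm,p=C; d=Rm@np.linalg.solve(K,[u,v,1]); return p+d*(z-p[2])/d[2]
def w2px(C,P):
    K,Rm,p=C; q=K@(Rm.T@(np.array(P)-p)); return q[:2]/q[2]
def ray(C,u,v):
    K,Rm,p=C; d=Rm@np.linalg.solve(K,[u,v,1]); return p,d/np.linalg.norm(d)
E
python3 - <<'E'
from h import *
t=cv2.imread('pics/top0.png');s=cv2.imread('pics/side0.png')
a=cv2.resize(t[140:240,240:440],None,fx=4,fy=4,interpolation=cv2.INTER_CUBIC)
hsv=cv2.cvtColor(t,cv2.COLOR_BGR2HSV);m=cv2.inRange(hsv,(55,90,40),(85,255,255))
n,_,st,ce=cv2.connectedComponentsWithStats(m)
C=cam('top')
for i in range(1,n):
    if st[i,4]>20: print(st[i],ce[i].round(1),px2w(C,*ce[i],44).round(1), 'diam',2*np.sqrt(st[i,4]/np.pi)*(1329-44)/424/.98)
print('bottle',px2w(C,261,195,140))
cv2.imwrite('pics/crop.png',a)
E
```

```text
[370 153  11  10  87] [374.7 157.5] [ 670.6 -167.5   44. ] diam 32.54811793929151
[306 185  10   9  75] [310.7 188.9] [569.9  37.2  44. ] diam 30.220168838816523
[406 198  19  18 258] [414.8 206.1] [ 510.8 -285.    44. ] diam 56.050063336130364
[376 200  15  14 170] [382.9 206.6] [ 510.8 -186.    44. ] diam 45.49783332422445
[345 217  11  11 107] [350.1 222.1] [463.4 -83.   44. ] diam 36.09592233612799
[384 271  10  11  88] [388.4 276.5] [ 296.9 -192.9   44. ] diam 32.73464163215045
bottle [529.11289218 179.03161787 140.        ]
```

View pics/crop.png

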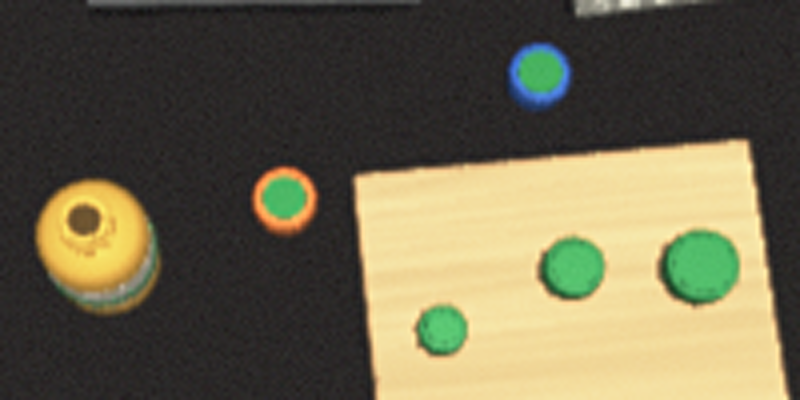

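```bash
python3 - <<'E'
from h import *
o=get_obs();y=o['tcp_rot'][2];d=np.array([529-188,179-490.])/15
for i in range(15):
    X=np.array([np.cos(y),np.sin(y)]);Y=np.array([np.sin(y),-np.cos(y)])
    print((np.array([d@X,d@Y])/25).round(2)); 
    if i<14:y-=np.radians(5)
print(np.degrees(y))
E
```

```text
[-1.15 -0.45]
[-1.18 -0.35]
[-1.21 -0.24]
[-1.22 -0.14]
[-1.23 -0.03]
[-1.23  0.08]
[-1.22  0.19]
[-1.2   0.29]
[-1.17  0.39]
[-1.13  0.49]
[-1.08  0.59]
[-1.02  0.68]
[-0.96  0.77]
[-0.89  0.85]
[-0.81  0.92]
88.98520370219755
```

Emit:
{"name": "arm_command", "arguments": {"gripper": [91, 91, 91, 91, 91], "dp": [[-1, -0.4, 0], [-1, -0.35, 0], [-1, -0.25, 0], [-1, -0.15, 0], [-1, 0, 0]], "twist": [1, 1, 1, 1, 1]}}

```text
time: 0.72
tool_pos: [282.1, 399.8, 226.4]
tcp_rot: [-3.141, -0.0, 2.336]
contact_force: [0.7, 0.9, 0.1]
grip_width: 91.0
finger_force: 0.0
```

Emit:
{"name": "arm_command", "arguments": {"gripper": [91, 91, 91, 91, 91], "dp": [[-1, 0.1, 0], [-1, 0.2, 0], [-1, 0.3, 0], [-1, 0.4, 0], [-1, 0.5, 0]], "twist": [1, 1, 1, 1, 1]}}

```text
time: 1.35
tool_pos: [383.5, 316.1, 226.4]
tcp_rot: [-3.141, 0.0, 1.899]
contact_force: [-0.2, 0.1, 0.2]
grip_width: 91.0
finger_force: 0.0
```

Emit:
{"name": "arm_command", "arguments": {"gripper": [91, 91, 91, 91, 91], "dp": [[-1, 0.6, 0], [-1, 0.7, 0], [-1, 0.8, 0], [-1, 0.9, 0], [-1, 1, 0]], "twist": [1, 1, 1, 0.8, 0]}}

```text
time: 1.98
tool_pos: [501.8, 207.2, 226.3]
tcp_rot: [-3.141, 0.0, 1.57]
contact_force: [-0.3, 0.0, 0.6]
grip_width: 91.0
finger_force: 0.0
```

```bash
python3 - <<'E'
from h import *
o=get_obs();print(o['time'],o['tool_pos'],o['tcp_rot'],o['joint_positions'])
im=capture('wrist')[:,:,::-1];cv2.imwrite('pics/w1.png',im)
print(w2px(cam('wrist',o),[529,179,140]))
E
```

```text
1.975 [501.79401529 207.17809396 226.31846001] [-3.14077449e+00  1.03989920e-04  1.56994415e+00] [2.50295774e-01 3.75602141e-01 1.47467771e+00 1.06716452e-04
 1.29213115e+00 2.51118601e-01]
[350.38341634 238.55125065]
```

View pics/w1.png

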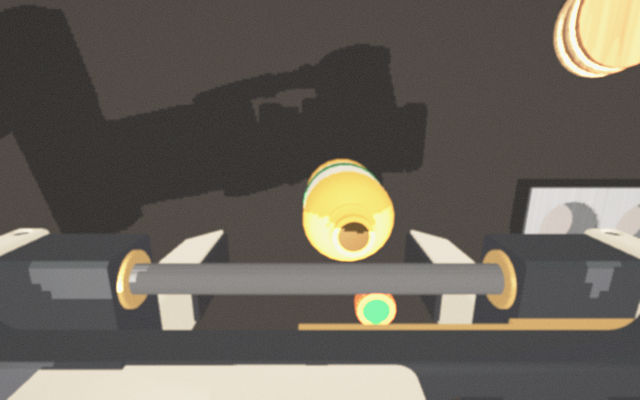

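The bottle neck opening is at about (353,236), close to the predicted (350,239). The fingers do not hide it. Next I enlarge it and move to the cap.

Emit:
{"name": "arm_command", "arguments": {"gripper": [91, 91, 91, 91, 91], "dp": [[-1, 0, 0], [-1, 0, 0], [-1, 0, 0], [-1, 0, 0], [-1, 0, 0]], "twist": [0, 0, 0, 0, 0]}}

```text
time: 2.65
tool_pos: [500.9, 82.3, 226.4]
tcp_rot: [-3.141, -0.0, 1.571]
contact_force: [0.7, 0.0, -0.6]
grip_width: 91.0
finger_force: 0.0
```

Emit:
{"name": "arm_command", "arguments": {"gripper": [91, 91, 91, 91, 91], "dp": [[-1, 0, 0], [-1, 0, 0], [-1, 0, 0], [-1, 0, 0], [-1, 0, 0]], "twist": [0, 0, 0, 0, 0]}}

```text
time: 3.28
tool_pos: [500.9, -42.7, 226.4]
tcp_rot: [-3.141, -0.0, 1.571]
contact_force: [0.8, 0.0, -0.6]
grip_width: 91.4
finger_force: 0.0
```

Emit:
{"name": "arm_command", "arguments": {"gripper": [91, 91, 91, 91, 91], "dp": [[-1, 0, 0.3], [-1, 0.1, 0.3], [-1, 0.1, 0.3], [-1, 0.1, 0.3], [-1, 0.1, 0.3]], "twist": [0, 0, 0, 0, 0]}}

```text
time: 3.9
tool_pos: [511.0, -167.6, 188.6]
tcp_rot: [-3.141, -0.0, 1.571]
contact_force: [-0.3, -0.5, 0.1]
grip_width: 91.1
finger_force: 0.0
```

Emit:
{"name": "arm_command", "arguments": {"gripper": [91, 91, 91, 91, 91], "dp": [[-0.8, 0, 0.3], [-0.8, 0, 0.3], [-0.3, 0, 0.3], [0, 0, 0], [0, 0, 0]], "twist": [0, 0, 0, 0, 0]}}

```text
time: 4.53
tool_pos: [511.3, -214.0, 166.9]
tcp_rot: [3.141, -0.0, 1.571]
contact_force: [-0.2, 0.2, 0.6]
grip_width: 91.1
finger_force: 0.0
```

```bash
python3 - <<'E'
from h import *
o=get_obs();print(o['time'],o['tool_pos'],o['tcp_rot'])
im=capture('wrist')[:,:,::-1];cv2.imwrite('pics/w2.png',im)
C=cam('wrist',o);p=w2px(C,[511,-186,44]);print(p)
w1=cv2.imread('pics/w1.png')
a=cv2.resize(w1[195:270,303:403],None,fx=5,fy=5,interpolation=cv2.INTER_CUBIC)
b=cv2.resize(im,(500,312))
c=np.zeros((375+312,500,3),np.uint8);c[:375]=a;c[375:]=b
c=np.hstack([c[:375],cv2.copyMakeBorder(c[375:],0,63,0,0,cv2.BORDER_CONSTANT)])
c=np.hstack([a[:, :300*1+0] if 0 else a,np.pad(cv2.resize(im,(300,188)),((0,187),(0,0),(0,0)))])
cv2.imwrite('pics/c2.png',c)
E
```

```text
4.525 [ 511.28828411 -213.95887746  166.8698268 ] [ 3.14143420e+00 -2.69136162e-04  1.57097925e+00]
[315.63052642 161.36360277]
```

View pics/c2.png

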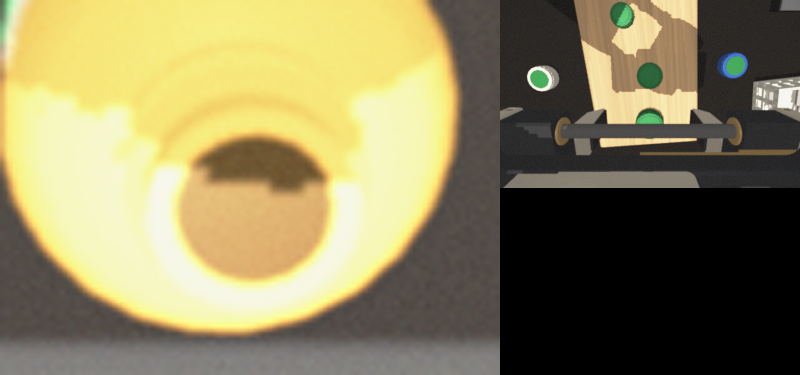

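The crop shows the neck hole centred at (254,208), which is full-image (353.4,236.3). The middle cap is under the wrist camera at about (319,160) in full-image pixels. Next I measure it.

```bash
python3 - <<'E'
from h import *
w=cv2.imread('pics/w2.png')
a=cv2.resize(w[110:210,260:380],None,fx=6,fy=6,interpolation=cv2.INTER_CUBIC)
cv2.imwrite('pics/c3.png',a)
o={'tool_pos':np.array([501.794,207.178,226.318]),'tcp_rot':[-3.14077,1e-4,1.56994]}
print('neck',px2w(cam('wrist',o),353.4,236.3,140))
hsv=cv2.cvtColor(w,cv2.COLOR_BGR2HSV);m=cv2.inRange(hsv,(55,90,30),(90,255,255))
n,_,st,ce=cv2.connectedComponentsWithStats(m);C=cam('wrist')
for i in range(1,n):
    if st[i,4]>200: print(st[i],ce[i].round(1),px2w(C,*ce[i],44).round(1))
E
```

```text
neck [531.33920959 180.90520113 140.        ]
[ 236    5   49   55 2073] [259.8  31.8] [467.8 -84.8  44. ]
[ 482  120   41   40 1266] [501.9 139.5] [ 668.1 -167.5   44. ]
[ 293  134   53   54 2274] [319.  160.8] [ 514.  -185.6   44. ]
[  65  150   38   37 1077] [ 83.4 168.1] [ 311.2 -191.8   44. ]
[ 290  232   58   32 1448] [318.8 250.1] [ 514.  -268.1   44. ]
```

View pics/c3.png

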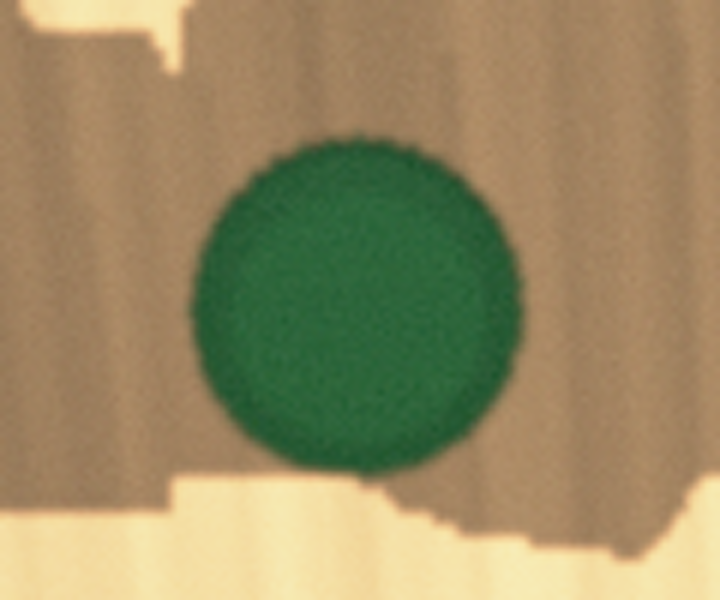

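Emit:
{"name": "arm_command", "arguments": {"gripper": [80, 80, 80, 80, 80], "dp": [[0.6, 0.08, 1], [0.54, 0, 1], [0, 0, 1], [0, 0, 1], [0, 0, 1]], "twist": [0, 0, 0, 0, 0]}}

```text
time: 5.2
tool_pos: [513.7, -185.5, 41.5]
tcp_rot: [3.141, 0.0, 1.572]
contact_force: [0.0, -0.7, -0.6]
grip_width: 79.9
finger_force: 0.0
```

Emit:
{"name": "arm_command", "arguments": {"gripper": [80, 80, 70, 60, 55], "dp": [[0, 0, 0.5], [0, 0, 0.3], [0, 0, 0], [0, 0, 0], [0, 0, 0]], "twist": [0, 0, 0, 0, 0]}}

```text
time: 5.82
tool_pos: [513.6, -186.2, 22.4]
tcp_rot: [3.14, 0.0, 1.57]
contact_force: [0.7, -1.1, -0.1]
grip_width: 56.8
finger_force: 0.0
```

Emit:
{"name": "arm_command", "arguments": {"gripper": [50, 46, 40, 40, 40], "dp": [[0, 0, 0], [0, 0, 0], [0, 0, 0], [0, 0, 0], [0, 0, 0]], "twist": [0, 0, 0, 0, 0]}}

```text
time: 6.45
tool_pos: [513.4, -186.1, 21.9]
tcp_rot: [3.141, 0.0, 1.57]
contact_force: [0.1, -0.5, 3.7]
grip_width: 47.5
finger_force: 30.0
```

Emit:
{"name": "arm_command", "arguments": {"gripper": [40, 40, 40, 40, 40], "dp": [[0, 0, -0.5], [0, 0, -1], [0, 0, -1], [0, 0, -1], [0, 0, -1]], "twist": [0, 0, 0, 0, 0]}}

```text
time: 7.08
tool_pos: [513.0, -185.9, 135.5]
tcp_rot: [3.142, 0.0, 1.571]
contact_force: [0.2, 0.6, -0.8]
grip_width: 47.6
finger_force: 30.0
```

Emit:
{"name": "arm_command", "arguments": {"gripper": [40, 40, 40, 40, 40], "dp": [[1, 0, -1], [1, 0, -1], [1, 0, -0.5], [1, 0.2, 0], [1, 0.2, 0]], "twist": [0, 0, 0, 0, 0]}}

```text
time: 7.7
tool_pos: [523.2, -60.2, 197.5]
tcp_rot: [3.141, 0.0, 1.57]
contact_force: [0.7, -0.8, 0.6]
grip_width: 47.8
finger_force: 30.0
```

Emit:
{"name": "arm_command", "arguments": {"gripper": [40, 40, 40, 40, 40], "dp": [[1, 0.2, 0], [1, 0, 0], [1, 0, 0], [1, 0, 0], [1, 0, 0]], "twist": [0, 0, 0, 0, 0]}}

```text
time: 8.32
tool_pos: [528.0, 64.8, 197.2]
tcp_rot: [3.142, -0.0, 1.571]
contact_force: [-1.0, 0.0, -1.5]
grip_width: 47.8
finger_force: 30.0
```

Emit:
{"name": "arm_command", "arguments": {"gripper": [40, 40, 40, 40, 40], "dp": [[1, 0, 0], [1, 0, 0], [0.6, 0, 0], [0, 0, 0], [0, 0, 0]], "twist": [0, 0, 0, 0, 0]}}

```text
time: 8.95
tool_pos: [528.3, 128.3, 196.8]
tcp_rot: [-3.142, 0.0, 1.57]
contact_force: [0.2, 0.2, 0.1]
grip_width: 47.6
finger_force: 30.0
```

```bash
python3 - <<'E'
from h import *
o=get_obs();print(o['time'],o['tool_pos'],o['tcp_rot'],o['contact_force'],o['grip_width'])
im=capture('wrist')[:,:,::-1];cv2.imwrite('pics/w4.png',im)
C=cam('wrist',o);print(w2px(C,[530,180,140]), w2px(C,np.array(o['tool_pos'])+[0,0,20]))
cv2.imwrite('pics/c4.png',cv2.resize(im[120:320,190:450],None,fx=3,fy=3,interpolation=cv2.INTER_CUBIC)[:600,:])
E
```

```text
8.95 [528.28238161 128.33786971 196.77493373] [-3.14150855e+00  2.98062175e-04  1.57027754e+00] [0.21092275 0.24166336 0.13606189] 47.649972371471556
[318.47978859 139.82577402] [315.65400397 267.69648065]
```

View pics/c4.png

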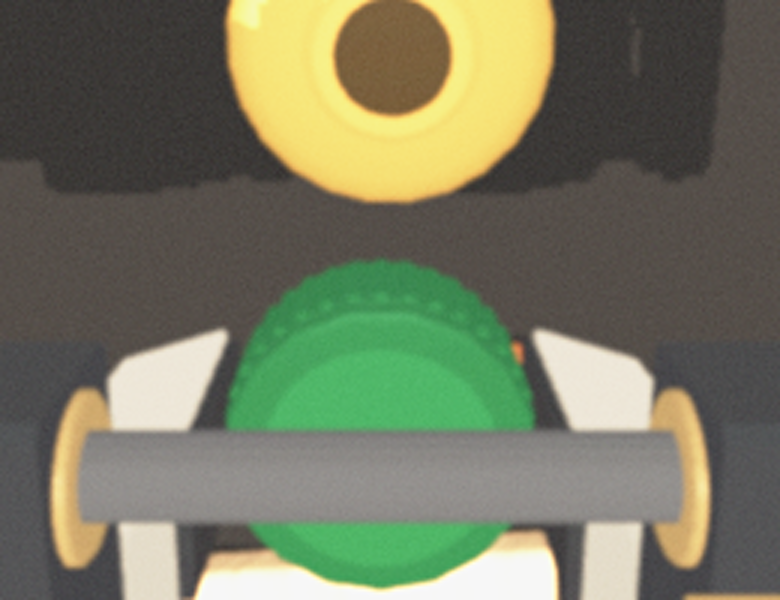

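The crop shows the neck hole centred at (393,57), which is full-image (320.7,138.7). The held cap's silhouette spans x 228–533 and y 262–587, which is full-image u 265.7–367.3 and v 207–315.3. I'll fit both.

```bash
python3 - <<'E'
from h import *
from scipy.optimize import least_squares
o={'tool_pos':np.array([528.28,128.34,196.77]),'tcp_rot':[-3.14151,3e-4,1.57028]}
C=cam('wrist',o);n=px2w(C,320.7,138.7,140);print('neck',n)
t=np.linspace(0,2*np.pi,200)
def ext(d,h=0):
    p=[w2px(C,o['tool_pos']+[d[0]+r*np.cos(a),d[1]+r*np.sin(a),z+h]) for r,z in((24,-3.9),(24,22.1)) for a in t]
    p=np.array(p);return np.r_[p.min(0),p.max(0)]
m=np.array([265.7,207,367.3,315.3])
f=least_squares(lambda d:ext(d)-m,[0,0]);print('cap off',f.x,f.fun)
f=least_squares(lambda d:ext(d,d[2])-m,[0,0,0]);print(f.x,f.fun)
# hole size check
print(np.linalg.norm(px2w(C,320.7-59/3,138.7,140)-px2w(C,320.7+59/3,138.7,140)))
E
```

```text
neck [531.42603424 180.71711615 140.        ]
cap off [ 0.38751092 -0.83033566] [-2.0272112  -2.02761378  2.02784008  2.26591068]
[ 0.38700192 -3.54132706 -5.69694946] [ 0.07274264 -0.07641837 -0.07277806  0.07088608]
25.319037899898127
```

Emit:
{"name": "arm_command", "arguments": {"gripper": [40, 40, 40, 40, 40], "dp": [[0.7, 0.05, 0], [0.7, 0.06, 0], [0.68, 0, 0.8], [0, 0, 0.6], [0, 0, 0.47]], "twist": [0, 0, 0, 0, 0]}}

```text
time: 9.62
tool_pos: [530.8, 181.1, 148.9]
tcp_rot: [-3.141, 0.0, 1.571]
contact_force: [0.7, -0.5, 0.6]
grip_width: 47.7
finger_force: 30.0
```

Emit:
{"name": "arm_command", "arguments": {"gripper": [40, 40, 40, 40, 40], "dp": [[0, 0, 0], [0, 0, 0.1], [0, 0, 0.1], [0, 0, 0.1], [0, 0, 0.04]], "twist": [0, 0, 0, 0, 0]}}

```text
time: 10.25
tool_pos: [531.0, 180.9, 141.4]
tcp_rot: [3.142, -0.0, 1.57]
contact_force: [0.1, -0.2, 0.3]
grip_width: 47.8
finger_force: 30.0
```

Emit:
{"name": "arm_command", "arguments": {"gripper": [40, 40, 40, 40, 40], "dp": [[0, 0, 0.06], [0, 0, 0.06], [0, 0, 0.06], [0, 0, 0.06], [0, 0, 0]], "twist": [0, 0, 0, 0, 0]}}

```text
time: 10.88
tool_pos: [531.0, 181.0, 135.3]
tcp_rot: [-3.141, -0.0, 1.57]
contact_force: [-0.3, 0.4, 0.1]
grip_width: 47.8
finger_force: 30.0
```

```bash
python3 - <<'E'
from h import *
o=get_obs();print(o['time'],o['tool_pos'],o['contact_force'],o['moment'])
s=capture('side')[:,:,::-1]
cv2.imwrite('pics/s5.png',cv2.resize(s[130:230,230:350],None,fx=5,fy=5,interpolation=cv2.INTER_CUBIC))
E
```

```text
10.875 [530.98533818 180.95753935 135.32670057] [-0.29754957  0.36171566  0.12911538] [-0.08341806  0.09532937  0.0064787 ]
```

View pics/s5.png

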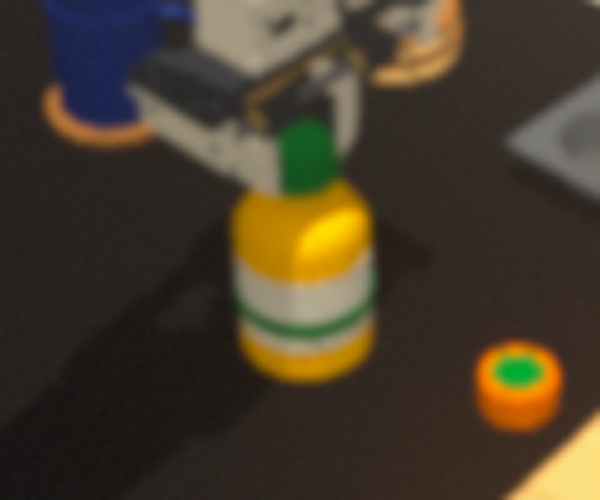

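The crop shows the cap, at about (308,160), sitting over the neck and centred on the upright bottle. There is no contact force yet with the edge around 131 mm. I press on.

Emit:
{"name": "arm_command", "arguments": {"gripper": [40, 40, 40, 40, 40], "dp": [[0, 0, 0.04], [0, 0, 0.04], [0, 0, 0.04], [0, 0, 0], [0, 0, 0]], "twist": [0, 0, 0, 0, 0]}}

```text
time: 11.55
tool_pos: [531.2, 181.3, 132.9]
tcp_rot: [3.141, -0.001, 1.571]
contact_force: [-1.4, 2.5, 5.5]
grip_width: 48.1
finger_force: 30.0
```

Emit:
{"name": "arm_command", "arguments": {"gripper": [40, 40, 40, 40, 40], "dp": [[0, 0, 0.03], [0, 0, 0.03], [0, 0, 0.03], [0, 0, 0], [0, 0, 0]], "twist": [0, 0, 0, 0, 0]}}

```text
time: 12.18
tool_pos: [531.4, 181.4, 131.6]
tcp_rot: [3.14, -0.001, 1.571]
contact_force: [-3.4, 2.7, 12.1]
grip_width: 47.9
finger_force: 30.0
```

Emit:
{"name": "arm_command", "arguments": {"gripper": [40, 40, 40, 40, 40], "dp": [[0.02, -0.03, 0.03], [0, 0, 0.03], [0, 0, 0.03], [0, 0, 0.02], [0, 0, 0]], "twist": [0, 0, 0, 0, 0]}}

```text
time: 12.8
tool_pos: [529.3, 181.0, 126.1]
tcp_rot: [-3.139, 0.001, 1.571]
contact_force: [0.2, -0.4, -7.3]
grip_width: 47.6
finger_force: 30.0
```

Emit:
{"name": "arm_command", "arguments": {"gripper": [40, 40, 40, 40, 40], "dp": [[0, 0, 0.04], [0, 0, 0.04], [0, 0, 0.04], [0, 0, 0], [0, 0, 0]], "twist": [0, 0, 0, 0, 0]}}

```text
time: 13.42
tool_pos: [530.4, 181.5, 124.6]
tcp_rot: [3.141, -0.0, 1.571]
contact_force: [0.6, 1.8, -2.2]
grip_width: 48.1
finger_force: 30.0
```

Emit:
{"name": "arm_command", "arguments": {"gripper": [40, 40, 40, 40, 40], "dp": [[0, 0, 0.04], [0, 0, 0.04], [0, 0, 0.04], [0, 0, 0], [0, 0, 0]], "twist": [0, 0, 0, 0, 0]}}

```text
time: 14.05
tool_pos: [530.6, 181.5, 123.9]
tcp_rot: [3.139, -0.0, 1.571]
contact_force: [-5.2, -1.0, 13.2]
grip_width: 48.2
finger_force: 30.0
```

Emit:
{"name": "arm_command", "arguments": {"gripper": [40, 40, 40, 40, 40], "dp": [[0, -0.02, 0.03], [0, -0.01, 0.02], [0, 0, 0], [0, 0, 0], [0, 0, 0]], "twist": [0, 0, 0, 0, 0]}}

```text
time: 14.68
tool_pos: [530.6, 181.5, 123.8]
tcp_rot: [3.137, -0.001, 1.571]
contact_force: [-5.4, -2.5, 21.8]
grip_width: 47.5
finger_force: 30.0
```

```bash
python3 - <<'E'
from h import *
o=get_obs();print(o['time'],o['tool_pos'],o['tcp_rot'],o['contact_force'],o['moment'])
s=capture('side')[:,:,::-1];w=capture('wrist')[:,:,::-1]
a=cv2.resize(s[130:230,230:330],(400,400),interpolation=cv2.INTER_CUBIC)
b=cv2.resize(w[140:340,216:416],(400,400),interpolation=cv2.INTER_CUBIC)
cv2.imwrite('pics/e6.png',np.hstack([a,b]))
E
```

```text
14.675 [530.62074987 181.50874422 123.82465567] [ 3.13702682e+00 -5.19824843e-04  1.57066777e+00] [-5.41295385 -2.48413386 21.80073422] [-0.42320047  1.04307428 -0.00554832]
```

View pics/e6.png

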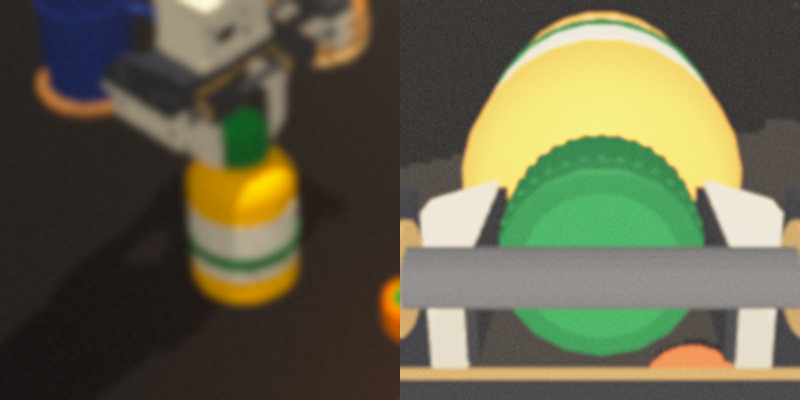

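The cap is down and level on the upright bottle. It sits at the expected height (TCP 123.8, edge about 120) against a hard stop at 22 N, after a click where the force dropped from 12 N.

```bash
python3 -c "
from plant import *
print(close_job())"
```

```text
the job is handed in; nothing more can be done
None
```

The medium green cap snapped over the ridge and was pressed to the hard stop, fully home and level; I handed the job in at about 15 s with the gripper still pressing it down at about 22 N.

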